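Roll the brass mill roller to the stop

ROBOT

A 6-joint arm with a two-finger parallel gripper is mounted at the origin on a cart in front of the work surface, level with it; the furniture and walls round the work are solid. World frame = base frame: x ahead of the robot, y to its left, z up, the work surface at z = 0. Lengths are in m, angles in rad, forces in N, time in s.
With the tool pointing down it reaches from about 0.35 to 0.85 m from the base axis. Payload 8.1 kg.
Tool frame: the origin (TCP) lies at the very end of the fingers, on their centre line; the grasp point (between the pads) lies 19 mm behind it; z points along the fingers, y is the direction in which the jaws open and shut (so a half turn about z gives the same grasp; the last joint's range is limited). The gripper opens to 93 mm and grips with 3 to 60 N. Pads are 15 mm wide; open, the fingers measure 128 mm over their backs; the gripper's body (75 mm by 188 mm) begins 65 mm behind the grasp point.
Start: joints at [1.111, 0.13, 1.488, -0, 1.523, -0.085], TCP at [0.22, 0.558, 0.195] pointing down, gripper open.
Joint ranges: [-2.96, 2.96], [-0.89, 2.26], [0.02, 2.5], [-1.34, 4.48], [0, 2.73], [-2.66, 2.66]. Speed limits (rad/s): [2.39, 2.39, 2.79, 3.14, 3.14, 3.14].

INTERFACE

Orientations are given as a rotation vector (axis times angle).
In Python, from plant import robot gives the robot as it stands.
- The arm moves only by the tool jog_arm, never from a script. Its argument "commands" is a list of rows, each a list of 3 entries, a list of its own where there are three numbers: the shift along the world's x, y, z scaled (see below), then the turn, a rotation vector about the world's x, y, z scaled (see below), then the closure, from -1 (fully open) to 1 (shut), so that 0 is half open. In form: [[[tx, ty, tz], [ax, ay, az], hand], ...]. A call has 1 to 10 rows; each row is the pose to reach, as a shift and turn from the pose measured when the call began, turning the shorter way round; what a row does not reach only later rows make up. The controller multiplies each number of a shift by 0.6 m and each number of a turn by 2 pi rad. A row lasts 1/8 s, in which the tool goes at most 62.5 mm and 10.7 degrees, less where a joint would pass 70% of its speed; a pose out of reach is approached as far as the arm can. A call with a number of a shift or a turn outside -1 to 1 is refused whole. A call with a gripper value outside its range is refused whole. The fingers move at their own pace and stop on an object; "newtons" is the grip in N (left out, the last holds). Time passes only in rows, so rows that repeat a pose let the fingers close. It gives the time, the measured TCP pose, the force and the opening at its end, in the units of the state.
- robot.read_state(): the state, without advancing time (a new reading comes with each control period).
- robot.read_camera(name): name is "scene" or "side" or "wrist"; returns a dict with "pixels" (420x560x3 uint8, red, green, blue), "fovy" (degrees; the focal length in pixels is half the picture's height over the tangent of half this angle, whatever the lens; pixels are square), "cx", "cy" (the principal point, pixels), "rvec" (rotation vector, rad) and "tvec" (3), from world to camera coordinates, as OpenCV has them; the wrist camera has in their place "tool_from_camera" (4x4, takes a point from camera to tool coordinates, whose origin is the TCP and whose axes are the flange's). Camera axes: x right, y down, z forward; pixel columns grow to the right and rows downward; lengths in m; the calibration is good to about 2 mm. The wrist camera is an equidistant fisheye: a pixel r from the principal point sees the ray r / f radians off the axis. A picture is of the moment at which its call begins: read the wrist's pose just before it. There is no depth.
- robot.close_job(): hands the job in, once; it reports no verdict.
Trained networks look in the newest picture that a camera, given by its name, has taken for a name from the list of things; names that differ only in an ending like _2 or _b are one class to them, and where a whole thing is asked for, a point or a joint stands for the part that bears it (a point fixed in the world has none). Each returns a list of dicts, best first, with "p" (0 to 1); they miss things now and then, are a little off and sometimes report something else, mostly with a low value. They report only what shows in the picture. A call takes as long as a camera call. They do not tell look-alikes from the thing itself.
- robot.trace(camera, name): "pixels" (420x560 bool, what is visible of it) and "uv" ([column, row] in pixels, amid what is visible of it).
The state is a dict: "t": time; "q": joint angles; "dq": joint speeds; "joint_torque": joint torques, N m; "tool_pos": TCP position; "orientation": TCP orientation; "force": force on the tool from outside, world axes, zero at the start; "wrist_torque": the same for the moment, N m; "opening": finger opening in m.
Only numpy, scipy, OpenCV 4.12 (cv2) and the standard library are available. Lean on these libraries where they do the work, as an engineer would, in place of code of your own. Each camera call takes 0.05 s, during which the arm holds its last target.

TASK

The polished brass roller must go to the stop at the far end of its lane in the roller tray without being touched by the gripper: pick up the wooden paddle and with it gently roll the brass roller along its lane until it rests against the green stop. Then stand the paddle upright on the bench beside the tray and let go; leave the dark steel roller in the other lane where it is.

Things in the scene. Friction and masses are not known exactly. Their poses are not given: they have to be found in the camera images.
- roller_tray: Fixed light-wood tray, 281 x 130 mm, two straight parallel level lanes. Origin: centre of its underside on the bench; x along the lanes to the stop, y across, z up. Lane centre lines y = +31 and -31 mm, each 56 mm wide, floor 10 mm above the bench; dark side walls 6 mm thick, 22 mm high. The rollers start between x = -90 and -50 mm; the end at x = -140 mm is open.
- tray_stop (a point): Middle of the stop's green face at bench level, at tray x = +130 mm; axes as the tray's. The stop is a green cross bar 10 mm thick and 36 mm high that closes both lanes. A roller against it has its centre 15 mm before the green face. Rollers turn with a little resistance: they stay where the push ends.
- brass_roller: Loose shiny yellow brass roller, 30 mm in diameter, 40 mm long plus a 4 mm journal at each end (48 mm over all), 0.2 kg, lying across one of the two lanes (either one). Origin at its centre, y along its axis; x and z turn with it as it rolls. At the start its centre is 25 mm above the bench.
- steel_roller: Dark steel roller of the same size, lying in the other lane; to be left there. Origin at its centre, y along its axis.
- paddle: Loose wooden push paddle, 0.1 kg, standing upright on the bench. Origin: centre of its underside, z up through the grip. Its foot is a block 24 mm (x) by 40 mm (y), 38 mm high, with green faces at x = +12 and x = -12 mm; either face may push. Above it a dark grip 18 mm (x) by 24 mm (y) rises from 38 to 92 mm, centred; pinch it across y.
Things that resemble listed ones, but are neither listed nor needed, are in the scene too. Leave any orange, purple or turquoise look-alike of the paddle alone.

How it is judged:
By the outcome, as a careful person would: the job done as asked, in the order asked, and still so for the second after the job is handed in, with the robot touching nothing.
It also fails if it takes over 48 s, if anything falls off the work surface, if the arm or the gripper's body presses on something with over 40 N, if the wrist force passes 120 N, or if a joint passes its speed limit or range.

## Working session

There is one attempt and no reset: what is moved stays moved. The work goes in short steps, Python scripts to look and compute and a tool call to move; the robot and the scene stay as the last step left them, time stands still between calls to the robot, and variables do not carry over. Pictures are saved under pics/ and viewed, and the job is handed in when it is done.

Besides the shell and the picture viewer there is one more tool, called after "Call:" in YAML: its name, and indented under it one key for each argument. jog_arm: Moves the arm, as the interface text tells. Shifts and turns lie within -1 to 1; 1 stands for 0.6 m of shift or 2 pi rad of turn. Its arguments: {"type":"object","properties":{"commands":{"type":"array"},"newtons":{"type":"number"}},"required":["commands"]}

```bash
ls; mkdir -p pics
cat > h.py <<'E'
import numpy as np, cv2
from plant import robot
def save(n,im): cv2.imwrite('pics/'+n,cv2.cvtColor(np.ascontiguousarray(im),cv2.COLOR_RGB2BGR))
def K(c):
    h,w=c['pixels'].shape[:2]; f=h/2/np.tan(np.radians(c['fovy'])/2); return f,c['cx'],c['cy']
def ray(c,u,v):
    f,cx,cy=K(c); R=cv2.Rodrigues(np.array(c['rvec'],float))[0]; t=np.array(c['tvec'],float).ravel()
    o=-R.T@t; d=R.T@np.array([(u-cx)/f,(v-cy)/f,1.]); return o,d
def atz(c,u,v,z):
    o,d=ray(c,u,v); return o+d*(z-o[2])/d[2]
def proj(c,P):
    f,cx,cy=K(c); R=cv2.Rodrigues(np.array(c['rvec'],float))[0]; p=R@np.array(P,float)+np.array(c['tvec'],float).ravel()
    return np.array([cx+f*p[0]/p[2],cy+f*p[1]/p[2]])
E
python3 - <<'E'
from h import *
import pickle
D={}
for n in ['scene','side','wrist']:
    c=robot.read_camera(n); save(n+'0.png',c['pixels']); D[n]=c
    for o in ['roller_tray','brass_roller','steel_roller','paddle']:
        for r in robot.trace(n,o): print(n,o,round(r['p'],2),np.round(r['uv']),r['pixels'].sum())
pickle.dump(D,open('d0.pkl','wb'))
s=robot.read_state();print(s['t'],s['tool_pos'],s['orientation'],s['force'],s['opening'])
E
```

```text
pics
scene roller_tray 0.87 [319. 268.] 6090
scene brass_roller 0.65 [338. 286.] 362
scene steel_roller 0.89 [358. 269.] 309
scene steel_roller 0.26 [324. 266.] 6047
scene paddle 0.93 [216. 219.] 493
scene paddle 0.92 [269. 193.] 380
scene paddle 0.8 [209. 190.] 323
scene paddle 0.57 [238. 199.] 431
scene paddle 0.36 [358. 267.] 310
side roller_tray 0.71 [309. 304.] 1033
side brass_roller 0.55 [311. 301.] 257
side brass_roller 0.29 [306. 286.] 1358
side paddle 0.97 [241. 158.] 554
side paddle 0.86 [226. 193.] 388
side paddle 0.83 [262. 170.] 571
side paddle 0.57 [301. 170.] 548
0.75 [0.21963747 0.55838816 0.19528252] [5.85288221e-01 3.08658216e+00 1.32693378e-04] [-0.24918747 -0.5790816   0.49790238] 0.09281140689863773
```

View pics/scene0.png

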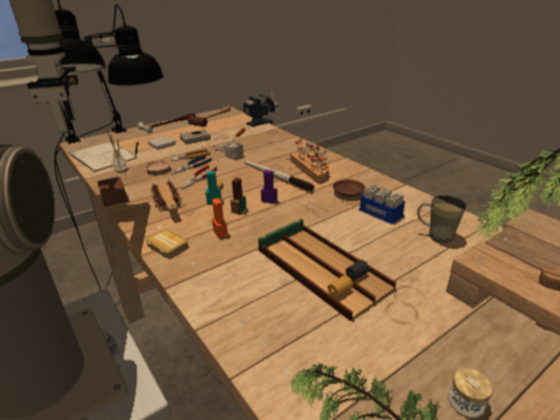

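View pics/side0.png

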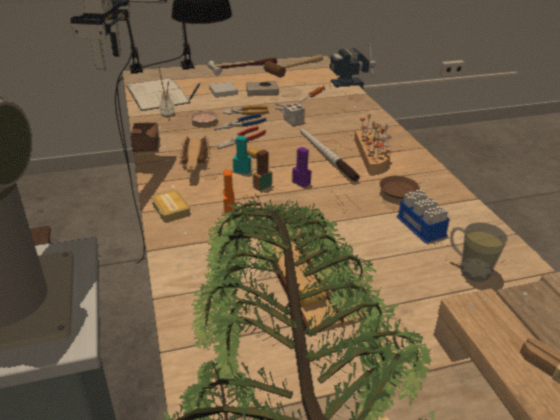

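View pics/wrist0.png

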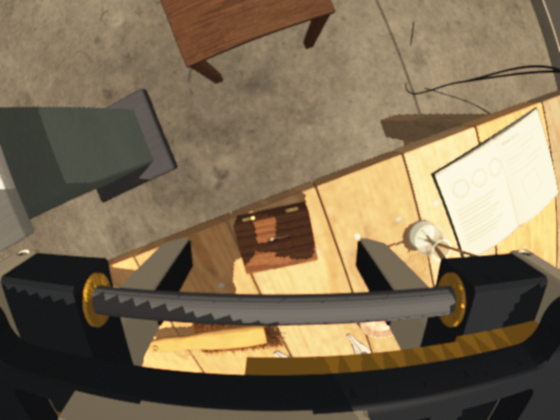

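Run:
```python
from h import *
import pickle
D=pickle.load(open('d0.pkl','rb'))
a=D['scene']['pixels'][160:340,180:430]; save('z1.png',cv2.resize(a,None,fx=3.2,fy=3.2,interpolation=cv2.INTER_CUBIC))
a=D['side']['pixels'][130:340,200:400]; save('z2.png',cv2.resize(a,None,fx=2.8,fy=2.8,interpolation=cv2.INTER_CUBIC))
```

```text
(no output)
```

View pics/z1.png

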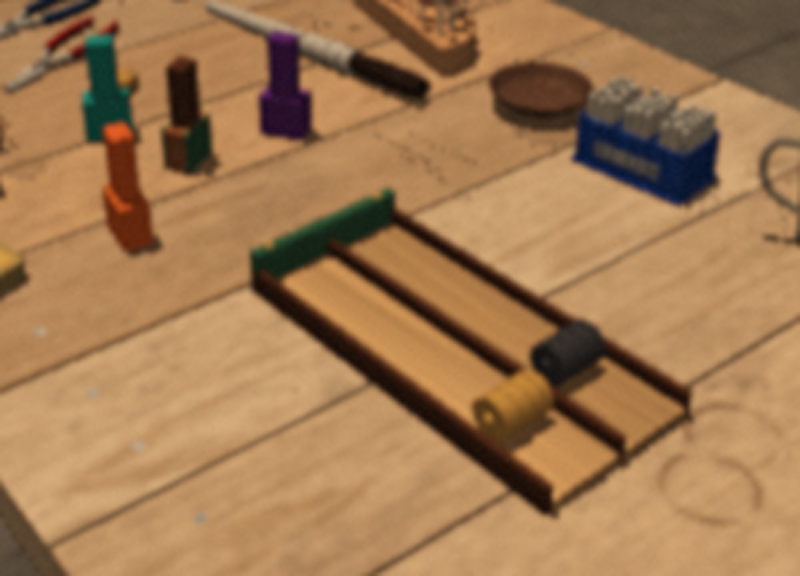

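View pics/z2.png

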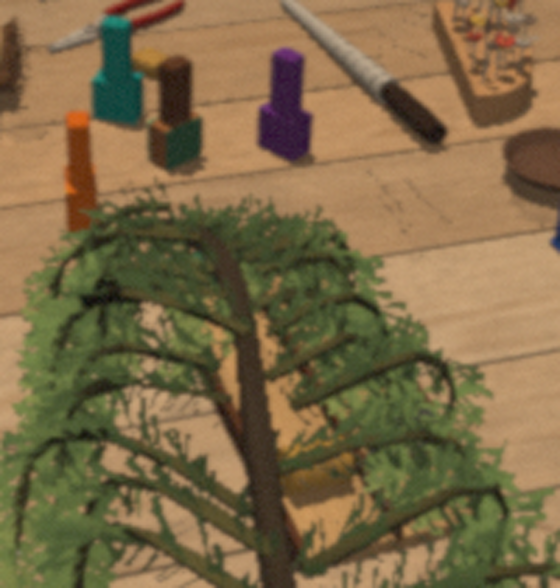

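The scene view shows four paddles: turquoise (212,187), orange (219,217), purple (269,187), and wood-brown with green faces and a dark grip (238,197). Only the last fits the description. Brass is at (338,286) in the robot-side lane and steel at (358,269). The side view of the tray is blocked by foliage. I'll measure next.

Run:
```python
from h import *
import pickle
D=pickle.load(open('d0.pkl','rb'))
c=D['scene']
a=c['pixels'][170:225,215:295]; a1=cv2.resize(a,None,fx=9,fy=9,interpolation=cv2.INTER_CUBIC); save('z3.png',a1)
b=D['side']['pixels'][140:200,230:310]; save('z4.png',cv2.resize(b,None,fx=9,fy=9,interpolation=cv2.INTER_CUBIC))
for n in D:
  if n!='wrist': print(n,ray(D[n],280,210)[0])
def z(u,v): return 180+u/3.2,160+v/3.2
# tray corners in z1 (top of walls z=.022? )
for nm,p,h in [('near-open bottom',(552,512),0),('far-open bottom',(688,416),0),('near-stop low',(255,290),0),('stop top near',(253,252),.036),('stop top far',(394,190),.036),('brass c',(513,405),.025),('steel c',(568,350),.025)]:
    print(nm,np.round(atz(c,*z(*p),h),4))
for n,uv in [('scene',(238,211)),('side',(263,188)),('scene',(219,236)),('scene',(213,202)),('scene',(269,202))]:
    print(n,uv,np.round(atz(D[n],*uv,0),4))
```

```text
scene [ 0.07655992 -0.55819779  0.54540063]
side [ 0.25443815 -0.78387201  0.67514553]
near-open bottom [ 0.4851 -0.2067  0.    ]
far-open bottom [ 0.6083 -0.2003  0.    ]
near-stop low [0.4686 0.0706 0.    ]
stop top near [0.4661 0.0665 0.036 ]
stop top far [0.5937 0.0697 0.036 ]
brass c [ 0.509  -0.1476  0.025 ]
steel c [ 0.572 -0.131  0.025]
scene (238, 211) [0.5206 0.2516 0.    ]
side (263, 188) [0.5239 0.2482 0.    ]
scene (219, 236) [0.4237 0.179  0.    ]
scene (213, 202) [0.4912 0.3355 0.    ]
scene (269, 202) [0.6129 0.2408 0.    ]
```

View pics/z3.png

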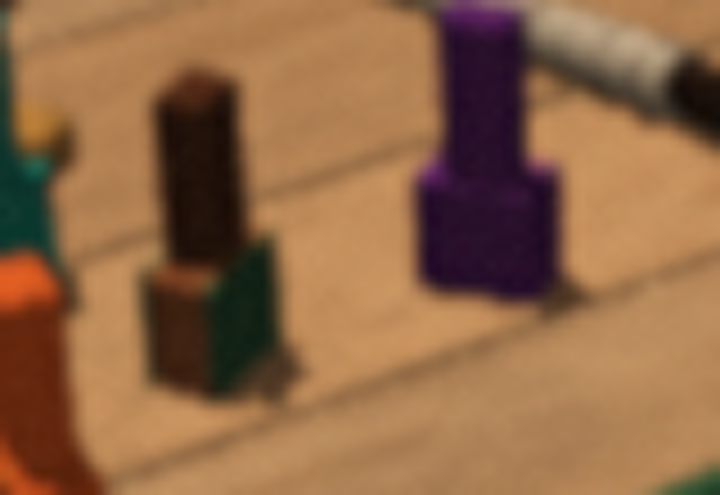

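View pics/z4.png

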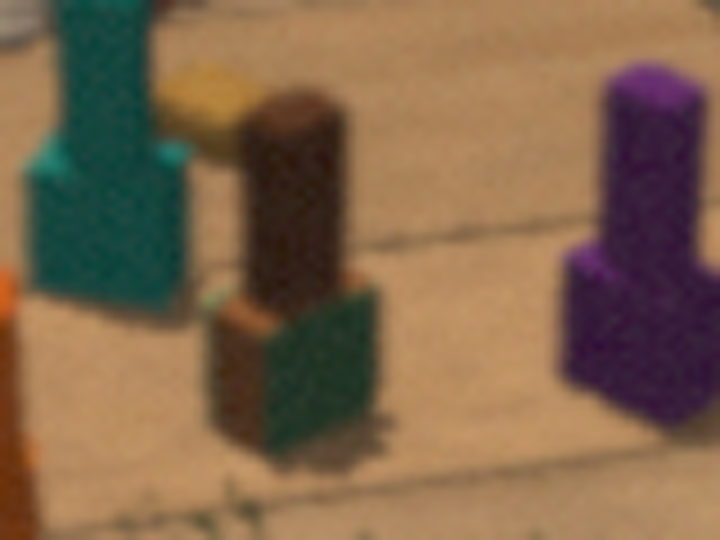

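Run:
```python
from h import *
import pickle
from scipy.optimize import least_squares
D=pickle.load(open('d0.pkl','rb'))
sc,sd=D['scene'],D['side']
A=lambda u,v:(215+u/9,170+v/9); B=lambda u,v:(230+u/9,140+v/9)
# corner local: green face +x toward viewer right. front corner at(+12,-20), right (+12,+20), left(-12,-20)
F=(.012,-.02);R=(.012,.02);L=(-.012,-.02)
obs=[(sc,A(208,394),F,0),(sc,A(150,380),L,0),(sc,A(280,350),R,0),(sc,A(206,288),F,.038),(sc,A(145,268),L,.038),(sc,A(272,238),R,.038),
(sd,B(268,452),F,0),(sd,B(210,428),L,0),(sd,B(378,402),R,0),(sd,B(268,342),F,.038),(sd,B(210,300),L,.038),(sd,B(378,285),R,.038)]
def tf(p,l,z): 
    c,s=np.cos(p[2]),np.sin(p[2]); return [p[0]+c*l[0]-s*l[1],p[1]+s*l[0]+c*l[1],z]
best=None
for y0 in np.arange(0,6.28,.5):
    r=least_squares(lambda p:np.concatenate([proj(c,tf(p,l,z))-uv for c,uv,l,z in obs]),[.525,.26,y0])
    if best is None or r.cost<best.cost: best=r
print('paddle',best.x,np.degrees(best.x[2]),np.round(best.fun,1))
Z=lambda u,v:(180+u/3.2,160+v/3.2)
obs=[(Z(552,512),(-.1405,.065),0),(Z(688,416),(-.1405,-.065),0),(Z(255,290),(.1405,.065),0),(Z(253,252),(.1405,.065),.036),(Z(394,190),(.1405,-.065),.036),(Z(550,488),(-.1405,.065),.022),(Z(690,392),(-.1405,-.065),.022)]
r=least_squares(lambda p:np.concatenate([proj(sc,tf(p,l,z))-uv for uv,l,z in obs]),[.54,-.07,1.6])
print('tray',r.x,np.degrees(r.x[2]),np.round(r.fun,1))
x,y,th=r.x;c,s=np.cos(th),np.sin(th)
for P in [(.509,-.1476),(.572,-.131)]:
    d=np.array(P)-[x,y]; print('roller local',c*d[0]+s*d[1],-s*d[0]+c*d[1])
```

```text
paddle [ 0.52509698  0.25488031 -1.08708847] -62.28558154163573 [ 0.7  0.7 -0.7  0.3  0.4 -1.4 -0.1 -0.2 -1.3  0.1  0.4 -1.5  0.1  1.4
 -0.4 -0.1  0.5  0.8  0.  -0.5 -0.6  0.1  0.7 -0.2]
tray [ 0.53891795 -0.06480798  1.61497003] 92.53096666599787 [-1.4  1.7  1.4  0.2 -0.8 -0.3 -0.9 -1.5 -1.  -2.1  0.1  0.3  2.3 -0.9]
roller local -0.08139009503368294 0.03354480081155417
roller local -0.0675883265432458 -0.030126787723179043
```

Call:
jog_arm:
  commands:
    - [[0.508,-0.505,0],[0,0,-0.114],-0.3]
    - [[0.508,-0.505,0],[0,0,-0.114],-0.3]
    - [[0.508,-0.505,0],[0,0,-0.114],-0.3]
    - [[0.508,-0.505,0],[0,0,-0.114],-0.3]
    - [[0.508,-0.505,0],[0,0,-0.114],-0.3]
    - [[0.508,-0.505,0],[0,0,-0.114],-0.3]
    - [[0.508,-0.505,0],[0,0,-0.114],-0.3]
    - [[0.508,-0.505,0],[0,0,-0.114],-0.3]
    - [[0.508,-0.505,0],[0,0,-0.114],-0.3]
    - [[0.508,-0.505,0],[0,0,-0.114],-0.3]
  newtons: 20

```text
t: 2.0
tool_pos: [0.5236, 0.2565, 0.1953]
orientation: [-1.628, -2.687, -0.0]
force: [-0.6, 1.2, -0.6]
opening: 0.0602
```

```bash
cat >> h.py <<'E'
def pose(s):
    T=np.eye(4);T[:3,:3]=cv2.Rodrigues(np.array(s['orientation'],float))[0];T[:3,3]=s['tool_pos'];return T
def wproj(c,s,P):
    M=np.linalg.inv(pose(s)@np.array(c['tool_from_camera']));p=M[:3,:3]@np.array(P,float)+M[:3,3]
    f=K(c)[0];rho=np.hypot(p[0],p[1]);a=np.arctan2(rho,p[2]);return np.array([c['cx']+f*a*p[0]/rho,c['cy']+f*a*p[1]/rho])
def watz(c,s,u,v,z):
    f=K(c)[0];dx,dy=u-c['cx'],v-c['cy'];r=np.hypot(dx,dy);a=r/f
    d=np.array([np.sin(a)*dx/r,np.sin(a)*dy/r,np.cos(a)]);M=pose(s)@np.array(c['tool_from_camera'])
    o=M[:3,3];d=M[:3,:3]@d;return o+d*(z-o[2])/d[2]
def box(hx,hy): return [(hx,hy),(-hx,hy),(-hx,-hy),(hx,-hy)]
def drawp(im,c,s,p,col=(255,0,0),k=1,off=(0,0),parts=((.012,.02,0),(.012,.02,.038),(.009,.012,.092))):
    cc,ss=np.cos(p[2]),np.sin(p[2])
    for hx,hy,z in parts:
        q=[np.array((wproj(c,s,P) if s else proj(c,P)))for P in [(p[0]+cc*a-ss*b,p[1]+ss*a+cc*b,z) for a,b in box(hx,hy)]]
        cv2.polylines(im,[np.int32(np.round((np.array(q)-off+.5)*k))],True,col,1)
E
python3 - <<'E'
from h import *
import pickle
s=robot.read_state();c=robot.read_camera('wrist');pickle.dump((s,c),open('d1.pkl','wb'))
print(s['t'],s['tool_pos'],s['orientation'],s['q'],s['opening'])
im=cv2.resize(c['pixels'],(784,588)); drawp(im,c,s,(.5251,.2549,-1.087),k=1.4)
drawp(im,c,s,(.539,-.0648,1.615),k=1.4,parts=((.1405,.065,0),))
save('w1.png',im)
E
```

```text
2.0 [0.52356497 0.25651039 0.19529675] [-1.62775745e+00 -2.68667567e+00 -2.10090078e-04] [ 3.67416888e-01  8.47583378e-02  1.53702012e+00  3.06797495e-04
  1.51988219e+00 -1.13956266e-01] 0.060248533702200124
```

View pics/w1.png

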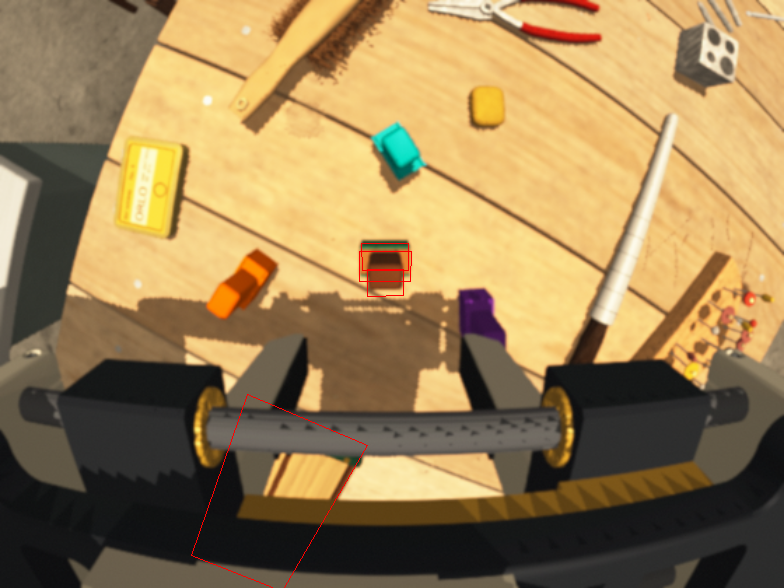

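Run:
```python
from h import *
import pickle
s,c=pickle.load(open('d1.pkl','rb'))
x0,y0,w,h,k=215,155,150,105,5.3
im=cv2.resize(c['pixels'][y0:y0+h,x0:x0+w],None,fx=k,fy=k,interpolation=cv2.INTER_CUBIC)
t=s['tool_pos'];print(wproj(c,s,t),np.array(c['tool_from_camera']).round(3),c['fovy'],c['cx'],c['cy'])
save('w2.png',im)
```

```text
[273.96916578 237.7947611 ] [[-0.    -0.966 -0.257  0.07 ]
 [ 1.    -0.    -0.    -0.   ]
 [ 0.    -0.257  0.966 -0.189]
 [ 0.     0.     0.     1.   ]] 65.70646984690485 273.71349846697154 206.94138186741395
```

View pics/w2.png

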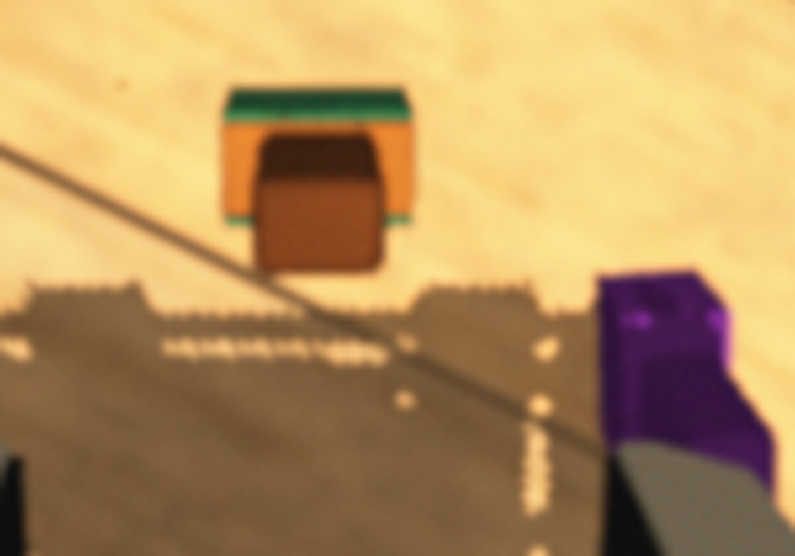

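Run:
```python
from h import *
import pickle
from scipy.optimize import least_squares
s,c=pickle.load(open('d1.pkl','rb'))
A=lambda u,v:np.array((215+(u+.0)/5.3-.4,155+v/5.3-.4))
# image up = local -x (green back); image left = local ? 
def tf(p,l,z):
    c,s=np.cos(p[2]),np.sin(p[2]); return [p[0]+c*l[0]-s*l[1],p[1]+s*l[0]+c*l[1],z]
sx=-1
for sy in (1,-1):
  obs=[((222,122),(-.012,-.02),.038),((412,122),(-.012,.02),.038),((412,220),(.012,.02),.038),((224,220),(.012,-.02),.038),((230,90),(-.012,-.02),0),((407,90),(-.012,.02),0),
 ((258,180),(-.009,-.012),.092),((382,180),(-.009,.012),.092),((384,272),(.009,.012),.092),((254,272),(.009,-.012),.092)]
  r=least_squares(lambda p:np.concatenate([wproj(c,s,tf(p,(l[0],sy*l[1]),z))-A(*uv) for uv,l,z in obs]),[.525,.255,-1.087])
  print(sy,r.x,np.degrees(r.x[2]),r.cost,r.fun.round(1))
R=pose(s)[:3,:3];print('tool y yaw',np.degrees(np.arctan2(R[1,1],R[0,1])))
```

```text
1 [ 0.52390643  0.25768742 -1.0901211 ] -62.45933794955902 11.418710762757915 [-0.3 -1.9  0.8 -1.9  0.6  1.3 -0.5  1.2 -0.2 -1.  -0.1 -1.  -1.5 -0.1
  1.2 -0.1  0.6  1.5 -0.6  1.5]
-1 [0.52236198 0.26064168 2.05352914] 117.65855309858836 1763.5467736041635 [ -0.1  16.8   0.6  16.7   0.9 -23.5  -0.8 -23.4   0.   15.9  -0.2  15.9
  -1.4  15.4   1.1  15.4   0.8 -21.   -0.8 -21. ]
tool y yaw 27.579755179388936
```

Call:
jog_arm:
  commands:
    - [[0,0,-0.1],[0,0,0],-0.3]
    - [[0,0,-0.18],[0,0,0],-0.3]
    - [[0,0,-0.23],[0,0,0],-0.3]
    - [[0,0,-0.247],[0,0,0],-0.3]
    - [[0,0,-0.247],[0,0,0],-0.3]
    - [[0,0,-0.247],[0,0,0],1]
    - [[0,0,-0.247],[0,0,0],1]
    - [[0,0,-0.247],[0,0,0],1]
    - [[0,0,-0.247],[0,0,0],1]
    - [[0,0,-0.247],[0,0,0],1]
  newtons: 25

```text
t: 3.3
tool_pos: [0.5238, 0.2566, 0.0474]
orientation: [1.628, 2.687, 0.001]
force: [-0.1, 0.3, 1.7]
opening: 0.024
```

Call:
jog_arm:
  commands:
    - [[0,0,0.08],[0,0,0],1]
    - [[0,0,0.16],[0,0,0],1]
    - [[0,0,0.255],[0,0,0],1]
    - [[0,-0.08,0.255],[0,0,-0.02],1]
    - [[-0.015,-0.18,0.255],[0,0,-0.04],1]
    - [[-0.015,-0.28,0.255],[0,0,-0.07],1]
    - [[-0.015,-0.38,0.255],[0,0,-0.07],1]
    - [[-0.015,-0.48,0.255],[0,0,-0.07],1]
    - [[-0.015,-0.58,0.255],[0,0,-0.07],1]
    - [[-0.015,-0.66,0.255],[0,0,-0.07],1]

```text
t: 4.55
tool_pos: [0.5143, -0.1417, 0.2003]
orientation: [2.176, 2.266, 0.001]
force: [1.1, 0.1, -0.9]
opening: 0.0241
```

Call:
jog_arm:
  commands:
    - [[0,-0.08,0],[0,0,0],1]
    - [[0,-0.12,0],[0,0,0],1]
    - [[0,-0.12,0],[0,0,0],1]
    - [[0,-0.12,0],[0,0,0],1]

```text
t: 5.05
tool_pos: [0.5141, -0.213, 0.2]
orientation: [-2.175, -2.266, -0.001]
force: [0.0, -0.3, -1.6]
opening: 0.0241
```

Run:
```python
from h import *
import pickle
s=robot.read_state();c=robot.read_camera('wrist');d=robot.read_camera('scene');e=robot.read_camera('side');pickle.dump((s,c,d,e),open('d2.pkl','wb'))
R=pose(s)[:3,:3];print('tool y yaw',np.degrees(np.arctan2(R[1,1],R[0,1])))
print(s['t'],s['tool_pos'],s['orientation'],s['q'],s['opening'])
im=cv2.resize(c['pixels'],(784,588))
drawp(im,c,s,(.539,-.0648,1.615),k=1.4,parts=((.1405,.065,0),))
save('w3.png',im); save('s3.png',cv2.resize(d['pixels'],(784,588)))
```

```text
tool y yaw 2.3278551730578183
5.05 [ 0.51410582 -0.21301009  0.19997067] [-2.17541404e+00 -2.26564369e+00 -8.44639723e-04] [-4.85437741e-01  1.13990312e-02  1.60424505e+00  6.94936652e-04
  1.52641761e+00 -5.26097448e-01] 0.024138615659573343
```

View pics/w3.png

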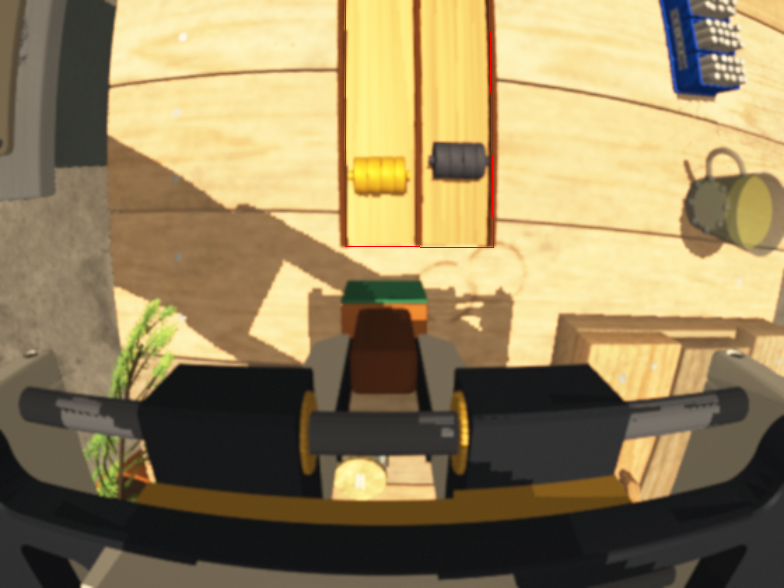

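View pics/s3.png

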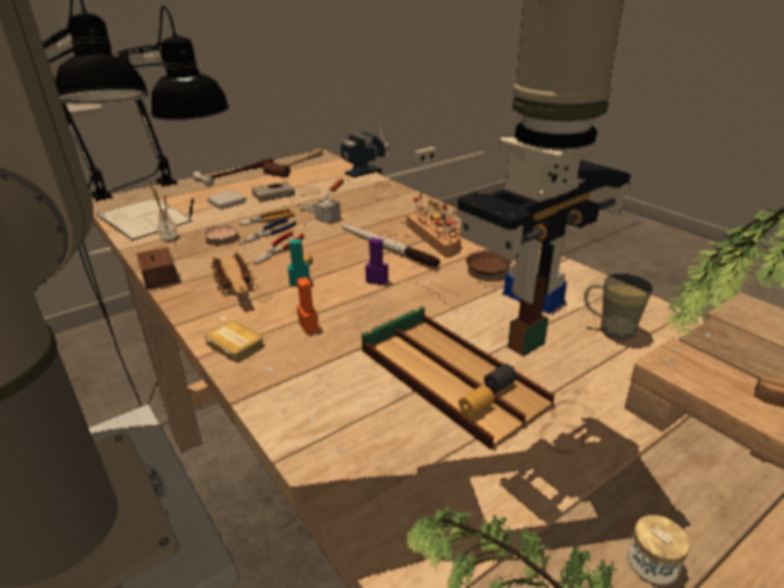

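Run:
```python
from h import *
import pickle
s,c,d,e=pickle.load(open('d2.pkl','rb'))
im=cv2.resize(c['pixels'][0:250,220:380],None,fx=5,fy=5,interpolation=cv2.INTER_CUBIC)
save('w4.png',im[500:1000]); save('w5.png',im[0:550])
```

```text
(no output)
```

View pics/w4.png

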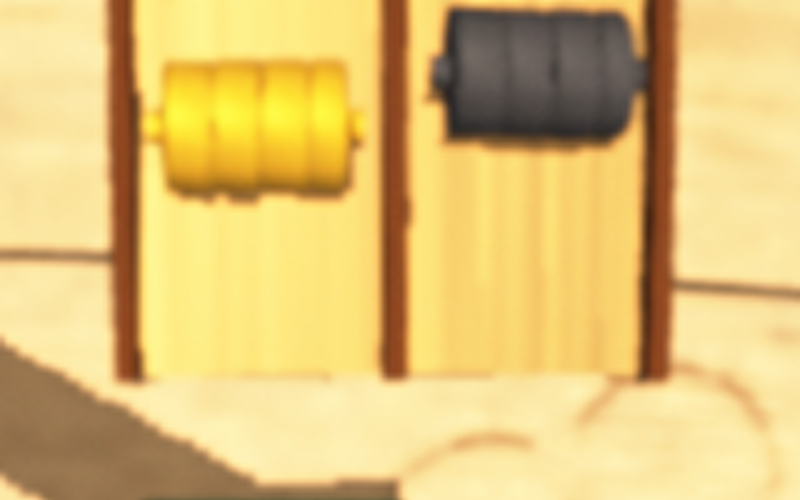

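View pics/w5.png

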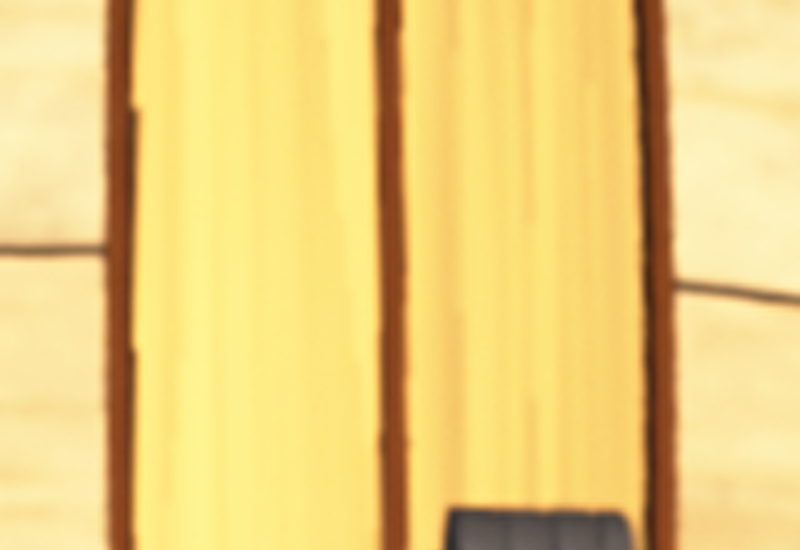

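Run:
```python
from h import *
import pickle
from scipy.optimize import least_squares
s,c,d,e=pickle.load(open('d2.pkl','rb'))
A=lambda u,v:(220+u/5-.4,v/5-.4)
tr=(.5389,-.0648)
pts={}
for nm,y,l in [('L',.062,[(127,878),(119,250),(121,10)]),('M',0,[(396,878),(393,450),(391,250),(389,10)]),('R',-.062,[(657,878),(660,250),(650,10)])]:
    P=np.array([watz(c,s,*A(*q),.022) for q in l]);print(nm,P[:,:2].round(4).tolist());pts[y]=P
r=least_squares(lambda p:np.concatenate([-np.sin(p[1])*(P[:,0]-p[0])+np.cos(p[1])*(P[:,1]+.0648)-y for y,P in pts.items()]),[.539,1.615]);print(r.x,np.degrees(r.x[1]),r.fun.round(4))
for q,z in [((257,628),.025),((543,572),.025),((127,880),.022),((657,880),.022)]:
    P=watz(c,s,*A(*q),z);print(P.round(4))
```

```text
L [[0.4811, -0.2041], [0.4743, -0.06], [0.4717, -0.0004]]
M [[0.5426, -0.2016], [0.5372, -0.1042], [0.535, -0.0577], [0.5326, 0.0018]]
R [[0.6038, -0.1985], [0.5964, -0.0521], [0.5931, 0.0084]]
[0.53569516 1.61984414] 92.8102329000118 [-0.0006 -0.0009 -0.0013 -0.0002  0.0004  0.0004 -0.0002  0.0005  0.0008
  0.001 ]
[ 0.5086 -0.146   0.025 ]
[ 0.5718 -0.1299  0.025 ]
[ 0.4811 -0.2045  0.022 ]
[ 0.6038 -0.199   0.022 ]
```

Wrist image: brass roller at (380,175) of 784×588, centred in the left lane and aligned with the hand; the paddle is held straight. Scene and wrist tray fits differ by about 3 mm, and I'll use the wrist fit. Next I'll lower the paddle behind the brass roller.

Call:
jog_arm:
  commands:
    - [[-0.0055,0.039,0],[0,0,0.0013],1]
    - [[-0.0055,0.039,-0.08],[0,0,0.0013],1]
    - [[-0.0055,0.039,-0.16],[0,0,0.0013],1]
    - [[-0.0055,0.039,-0.21],[0,0,0.0013],1]
    - [[-0.0055,0.039,-0.23],[0,0,0.0013],1]
    - [[-0.0055,0.039,-0.23],[0,0,0.0013],1]
    - [[-0.0055,0.039,-0.23],[0,0,0.0013],1]

```text
t: 6.08
tool_pos: [0.5124, -0.1894, 0.0642]
orientation: [2.163, 2.275, 0.002]
force: [-0.2, 0.3, -1.0]
opening: 0.024
```

Run:
```python
from h import *
import pickle
s=robot.read_state();c=robot.read_camera('wrist');d=robot.read_camera('scene');pickle.dump((s,c,d),open('d3.pkl','wb'))
R=pose(s)[:3,:3];print('tool y yaw',np.degrees(np.arctan2(R[1,1],R[0,1])))
print(s['t'],s['tool_pos'],s['force'],s['opening'])
a=cv2.resize(c['pixels'],(560,420)); b=cv2.resize(d['pixels'][200:330,230:430],(646,420))
save('w6.png',a[:, :]); save('s6.png',b)
```

```text
tool y yaw 2.8982222483487052
6.075 [ 0.51241265 -0.18943304  0.06424888] [-0.248563    0.27337016 -1.01952397] 0.02400768957029492
```

View pics/w6.png

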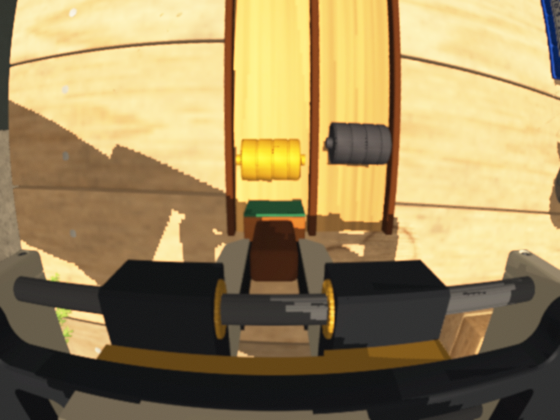

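View pics/s6.png

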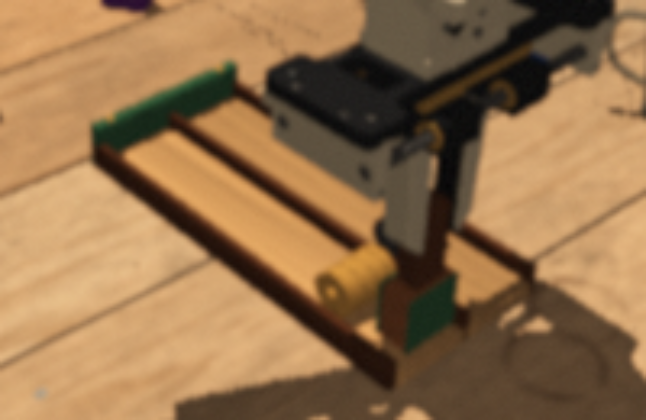

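Call:
jog_arm:
  commands:
    - [[-0.0005,0.01,-0.002],[0,0,0],1]
    - [[-0.001,0.02,-0.002],[0,0,0],1]
    - [[-0.0015,0.028,-0.002],[0,0,0],1]
    - [[-0.002,0.036,-0.002],[0,0,0],1]
    - [[-0.0025,0.044,-0.002],[0,0,0],1]
    - [[-0.003,0.052,-0.002],[0,0,0],1]
    - [[-0.0035,0.06,-0.002],[0,0,0],1]
    - [[-0.004,0.069,-0.002],[0,0,0],1]
    - [[-0.0045,0.078,-0.002],[0,0,0],1]
    - [[-0.005,0.087,-0.002],[0,0,0],1]

```text
t: 7.42
tool_pos: [0.5094, -0.1371, 0.063]
orientation: [2.163, 2.274, 0.002]
force: [-0.3, -0.1, -1.1]
opening: 0.0237
```

Call:
jog_arm:
  commands:
    - [[-0.0005,0.01,0],[0,0,0],1]
    - [[-0.001,0.02,0],[0,0,0],1]
    - [[-0.0015,0.03,0],[0,0,0],1]
    - [[-0.002,0.04,0],[0,0,0],1]
    - [[-0.0025,0.05,0],[0,0,0],1]
    - [[-0.003,0.06,0],[0,0,0],1]
    - [[-0.0035,0.07,0],[0,0,0],1]
    - [[-0.004,0.08,0],[0,0,0],1]
    - [[-0.0045,0.09,0],[0,0,0],1]
    - [[-0.005,0.1,0],[0,0,0],1]

```text
t: 8.68
tool_pos: [0.5063, -0.0767, 0.0629]
orientation: [2.163, 2.274, 0.002]
force: [0.1, 0.6, -0.8]
opening: 0.0238
```

Run:
```python
from h import *
import pickle
s=robot.read_state();c=robot.read_camera('wrist');d=robot.read_camera('scene');pickle.dump((s,c,d),open('d4.pkl','wb'))
R=pose(s)[:3,:3];print('tool y yaw',np.degrees(np.arctan2(R[1,1],R[0,1])))
print(s['t'],s['tool_pos'],s['force'],s['opening'])
a=cv2.resize(c['pixels'][:,130:430],(600,840),interpolation=cv2.INTER_CUBIC)[:600]; b=cv2.resize(d['pixels'][200:330,230:430],(646,420))
save('w7.png',a); save('s7.png',b)
```

```text
tool y yaw 2.879497274748262
8.675 [ 0.50630691 -0.07670006  0.06293081] [ 0.07496636  0.59549533 -0.83376813] 0.023814515466454814
```

View pics/w7.png

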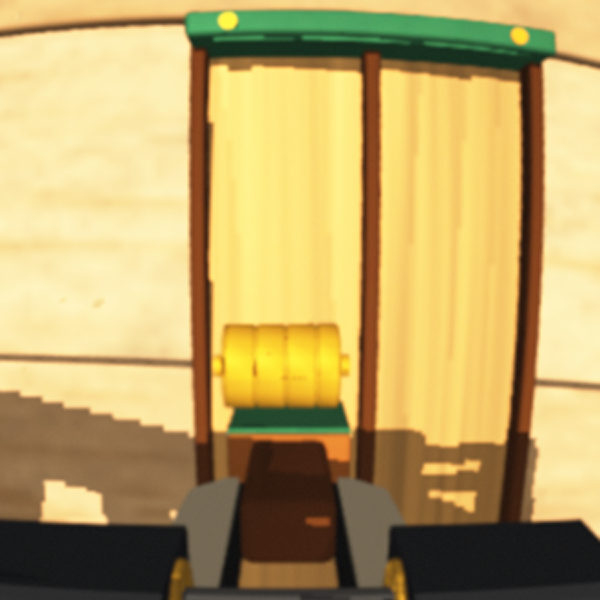

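View pics/s7.png

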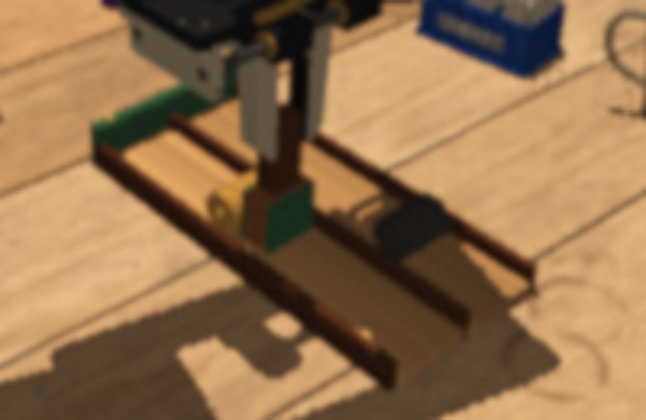

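Run:
```python
from h import *
import pickle
s,c,d=pickle.load(open('d4.pkl','rb'))
a=c['pixels'][0:40,215:325];save('w8.png',cv2.resize(a,None,fx=7,fy=7,interpolation=cv2.INTER_CUBIC))
for u,v,z in [(280,38,.036),(280,62,.010),(280,15,.036),(280,365,.025)]: print(z,watz(c,s,130+u/2-.25,v/2-.25,z).round(4))
```

```text
0.036 [0.497  0.0645 0.036 ]
0.01 [0.4968 0.0632 0.01  ]
0.036 [0.4965 0.073  0.036 ]
0.025 [ 0.5025 -0.049   0.025 ]
```

View pics/w8.png

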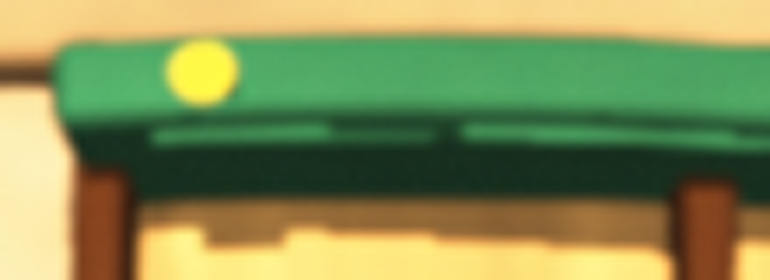

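Call:
jog_arm:
  commands:
    - [[-0.0005,0.012,0],[0,0,0],1]
    - [[-0.001,0.026,0],[0,0,0],1]
    - [[-0.002,0.04,0],[0,0,0],1]
    - [[-0.0025,0.054,0],[0,0,0],1]
    - [[-0.0035,0.068,0],[0,0,0],1]
    - [[-0.004,0.082,0],[0,0,0],1]
    - [[-0.0045,0.096,0],[0,0,0],1]
    - [[-0.0055,0.11,0],[0,0,0],1]
    - [[-0.006,0.122,0],[0,0,0],1]
    - [[-0.0065,0.132,0],[0,0,0],1]

```text
t: 10.02
tool_pos: [0.5024, 0.0033, 0.0629]
orientation: [2.162, 2.276, 0.002]
force: [-0.2, 0.4, -1.2]
opening: 0.024
```

Call:
jog_arm:
  commands:
    - [[-0.0003,0.006,0],[0,0,0],1]
    - [[-0.0005,0.011,0],[0,0,0],1]
    - [[-0.0007,0.015,0],[0,0,0],1]
    - [[-0.0009,0.018,0],[0,0,0],1]
    - [[-0.0011,0.021,0],[0,0,0],1]
    - [[-0.0012,0.024,0],[0,0,0],1]

```text
t: 10.78
tool_pos: [0.5016, 0.0177, 0.0629]
orientation: [2.162, 2.275, 0.002]
force: [0.3, 0.3, -1.1]
opening: 0.0241
```

Run:
```python
from h import *
import pickle
s=robot.read_state();c=robot.read_camera('wrist');pickle.dump((s,c),open('d5.pkl','wb'))
print(s['t'],s['tool_pos'],s['force'],s['opening'])
a=cv2.resize(c['pixels'][80:230,200:340],None,fx=4,fy=4,interpolation=cv2.INTER_CUBIC)
save('w9.png',a)
```

```text
10.775 [0.50160992 0.01768285 0.0628881 ] [ 0.25900469  0.26741621 -1.08503142] 0.024114080364122024
```

View pics/w9.png

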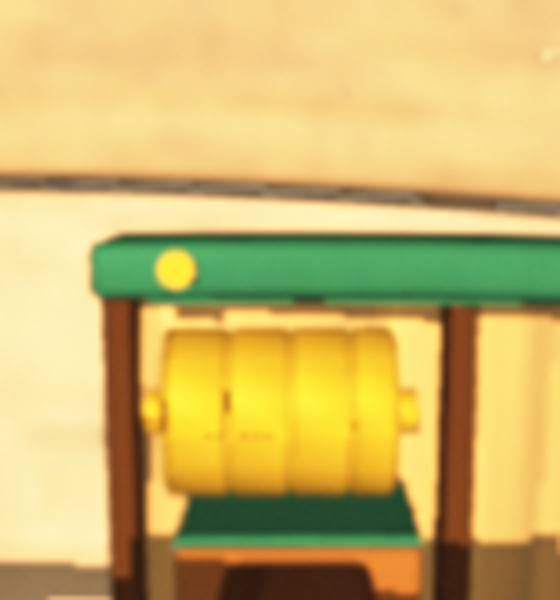

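Call:
jog_arm:
  commands:
    - [[-0.0001,0.002,0],[0,0,0],1]
    - [[-0.0002,0.004,0],[0,0,0],1]
    - [[-0.0003,0.006,0],[0,0,0],1]
    - [[-0.0003,0.007,0],[0,0,0],1]

```text
t: 11.32
tool_pos: [0.5014, 0.0221, 0.0629]
orientation: [2.162, 2.275, 0.003]
force: [1.1, 0.2, -0.6]
opening: 0.0238
```

Call:
jog_arm:
  commands:
    - [[0,0.001,0],[0,0,0],1]
    - [[-0.0001,0.002,0],[0,0,0],1]

```text
t: 11.58
tool_pos: [0.5014, 0.0231, 0.063]
orientation: [2.162, 2.275, 0.002]
force: [0.5, -2.7, -0.6]
opening: 0.0239
```

Call:
jog_arm:
  commands:
    - [[0,0.001,0],[0,0,0],1]
    - [[-0.0001,0.002,0],[0,0,0],1]

```text
t: 11.82
tool_pos: [0.5015, 0.0239, 0.0631]
orientation: [2.162, 2.275, 0.001]
force: [0.6, -3.7, -0.2]
opening: 0.0237
```

Run:
```python
from h import *
import pickle
s=robot.read_state();c=robot.read_camera('wrist');pickle.dump((s,c),open('d5.pkl','wb'))
print(s['t'],s['tool_pos'],s['force'],s['opening'])
a=cv2.resize(c['pixels'][110:230,200:340],None,fx=5,fy=5,interpolation=cv2.INTER_CUBIC)
save('w10.png',a)
```

```text
11.825 [0.50146073 0.02388685 0.06305978] [ 0.59826741 -3.7430109  -0.18523571] 0.023726619596041918
```

View pics/w10.png

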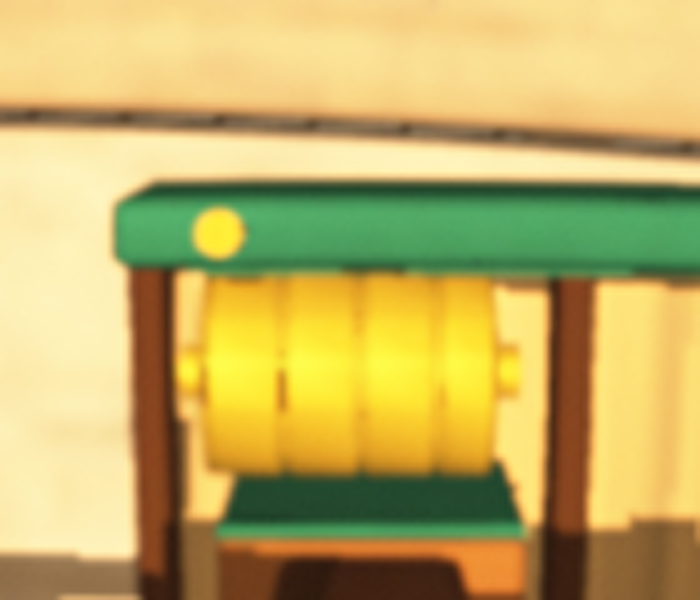

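Run:
```python
from h import *
import pickle
D=pickle.load(open('d0.pkl','rb'));s,c,d,e=pickle.load(open('d2.pkl','rb'))
for q in [(186,347),(215,380),(140,275)]: print(atz(D['scene'],*q,0).round(3))
for q in [(108/1.4,140/1.4),(110/1.4,60/1.4)]: print(watz(c,s,*q,0).round(3))
```

```text
[ 0.217 -0.081  0.   ]
[ 0.226 -0.168  0.   ]
[0.221 0.152 0.   ]
[ 0.246 -0.109  0.   ]
[ 0.244 -0.028  0.   ]
```

Call:
jog_arm:
  commands:
    - [[0,-0.004,0],[0,0,0],1]
    - [[0.0005,-0.015,0],[0,0,0],1]
    - [[0.0015,-0.04,0],[0,0,0],1]
    - [[0.003,-0.07,0],[0,0,0],1]
    - [[0.003,-0.08,0.03],[0,0,0],1]
    - [[0.003,-0.08,0.1],[0,0,0],1]
    - [[0.003,-0.08,0.16],[0,0,0],1]
    - [[0.003,-0.08,0.16],[0,0,0],1]

```text
t: 12.88
tool_pos: [0.5062, -0.0248, 0.1643]
orientation: [2.158, 2.269, 0.009]
force: [0.4, -0.7, -0.4]
opening: 0.0236
```

Run:
```python
from h import *
import pickle
s=robot.read_state();c=robot.read_camera('wrist');pickle.dump((s,c),open('d6.pkl','wb'))
print(s['t'],s['tool_pos'],s['orientation'],s['force'],s['opening'])
save('w11.png',cv2.resize(c['pixels'],(784,588)))
```

```text
12.875 [ 0.50617126 -0.0247948   0.16427502] [2.15784701 2.26934522 0.00911038] [ 0.4301383  -0.65362446 -0.36330714] 0.023585075439144974
```

View pics/w11.png

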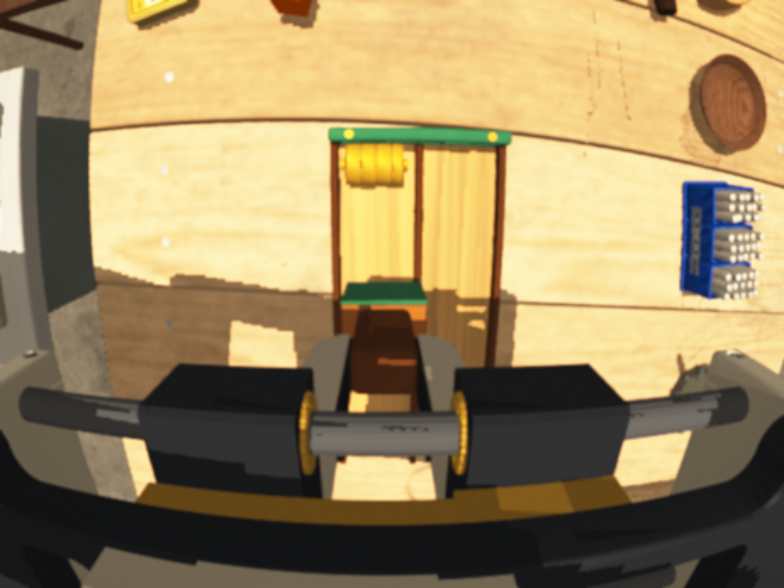

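The roller rests against the stop at (375,165), and the bench on the robot side (x≈0.41) is clear, so I'll place the paddle there.

Call:
jog_arm:
  commands:
    - [[-0.08,0,0],[0,0,0],1]
    - [[-0.16,0,0],[0,0,0],1]
    - [[-0.16,0,0],[0,0,0],1]
    - [[-0.16,0,-0.06],[0,0,0],1]
    - [[-0.16,0,-0.12],[0,0,0],1]
    - [[-0.16,0,-0.17],[0,0,0],1]
    - [[-0.16,0,-0.182],[0,0,0],1]
    - [[-0.16,0,-0.182],[0,0,0],1]
    - [[-0.16,0,-0.182],[0,0,0],1]

```text
t: 14.05
tool_pos: [0.41, -0.0247, 0.0539]
orientation: [2.159, 2.27, 0.008]
force: [0.8, 0.4, -0.6]
opening: 0.0238
```

Run:
```python
from h import *
s=robot.read_state();R=pose(s)[:3,:3]
print(s['t'],s['tool_pos'],s['force'],s['q'],R[:,2])
# correction to vertical
v=np.cross(R[:,2],[0,0,-1]);print('turn scaled',(v/2/np.pi).round(5), 'dz to .0474', (.0474-s['tool_pos'][2])/.6)
d=robot.read_camera('side');e=robot.read_camera('scene')
save('s12.png',np.hstack([cv2.resize(d['pixels'][140:300,180:330],(390,416)),cv2.resize(e['pixels'][180:340,210:360],(390,416))]))
```

```text
14.05 [ 0.40998853 -0.02473942  0.05389528] [ 0.78428224  0.43285271 -0.62510158] [-1.84507240e-01 -3.02052882e-01  2.15989511e+00 -7.88247837e-04
  1.27364328e+00 -2.34701161e-01] [ 0.00979723 -0.00259517 -0.99994864]
turn scaled [0.00041 0.00156 0.     ] dz to .0474 -0.010825474142639388
```

View pics/s12.png

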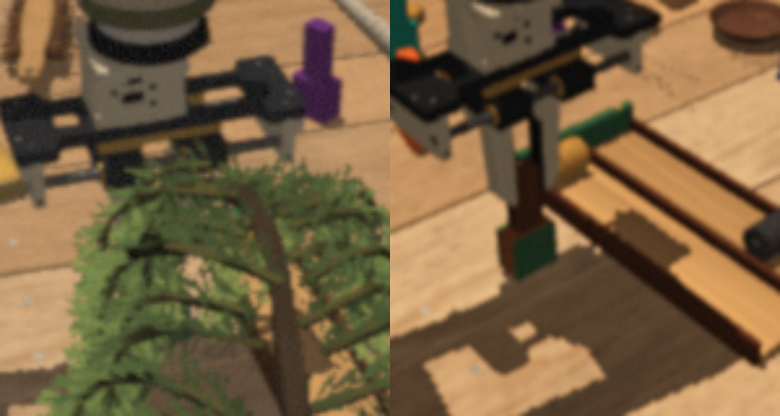

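Call:
jog_arm:
  commands:
    - [[0,0,-0.003],[0.0004,0.0016,0],1]
    - [[0,0,-0.006],[0.0004,0.0016,0],1]
    - [[0,0,-0.009],[0.0004,0.0016,0],1]
    - [[0,0,-0.009],[0.0004,0.0016,0],1]

```text
t: 14.65
tool_pos: [0.4097, -0.0247, 0.0482]
orientation: [-2.164, -2.276, 0.001]
force: [0.3, -0.6, -0.5]
opening: 0.0235
```

Call:
jog_arm:
  commands:
    - [[0,0,-0.001],[0,0,0],1]
    - [[0,0,-0.002],[0,0,0],1]
    - [[0,0,-0.002],[0,0,0],1]

```text
t: 15.02
tool_pos: [0.4098, -0.0248, 0.0474]
orientation: [-2.165, -2.277, 0.001]
force: [-2.0, 0.3, 4.7]
opening: 0.024
```

Call:
jog_arm:
  commands:
    - [[0,0,0],[0,0,0],0.3]
    - [[0,0,0],[0,0,0],-0.1]
    - [[0,0,0],[0,0,0],-0.3]
    - [[0,0,0],[0,0,0],-0.3]

```text
t: 15.52
tool_pos: [0.4097, -0.0247, 0.0473]
orientation: [-2.164, -2.277, 0.001]
force: [0.0, 0.5, 0.5]
opening: 0.0575
```

Call:
jog_arm:
  commands:
    - [[0,0,0.03],[0,0,0],-0.3]
    - [[0,0,0.09],[0,0,0],-0.3]
    - [[0,0,0.17],[0,0,0],-0.3]
    - [[0,0,0.25],[0,0,0],-0.3]
    - [[0,0,0.3],[0,0,0],-0.3]
    - [[0,0,0.3],[0,0,0],-0.3]

```text
t: 16.27
tool_pos: [0.4114, -0.025, 0.2302]
orientation: [2.162, 2.274, 0.004]
force: [0.9, -0.2, -0.6]
opening: 0.0603
```

Run:
```python
from h import *
s=robot.read_state();print(s['t'],s['tool_pos'],s['force'],s['opening'])
c=robot.read_camera('wrist');e=robot.read_camera('scene')
save('w13.png',cv2.resize(c['pixels'],(784,588)));save('s13.png',cv2.resize(e['pixels'][170:330,210:410],(775,600)))
```

```text
16.275 [ 0.41138811 -0.02502178  0.23015982] [ 0.92286385 -0.15794552 -0.5543889 ] 0.06029879166382838
```

View pics/w13.png

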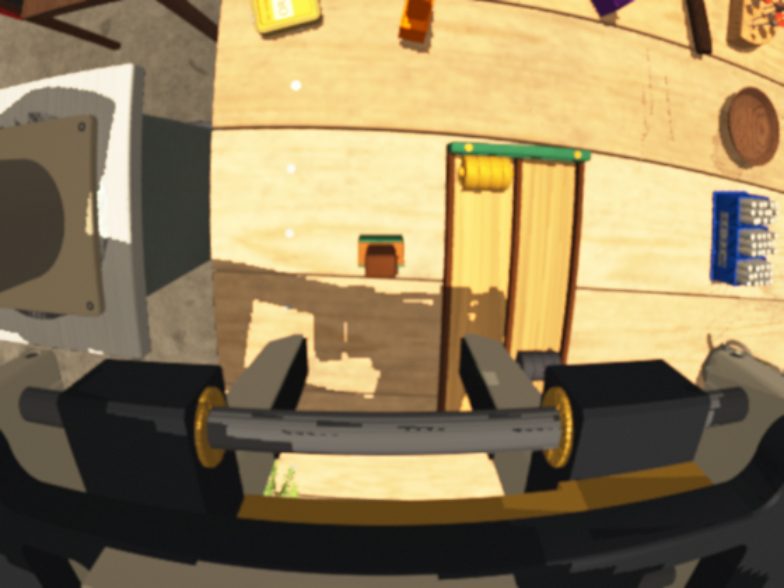

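View pics/s13.png

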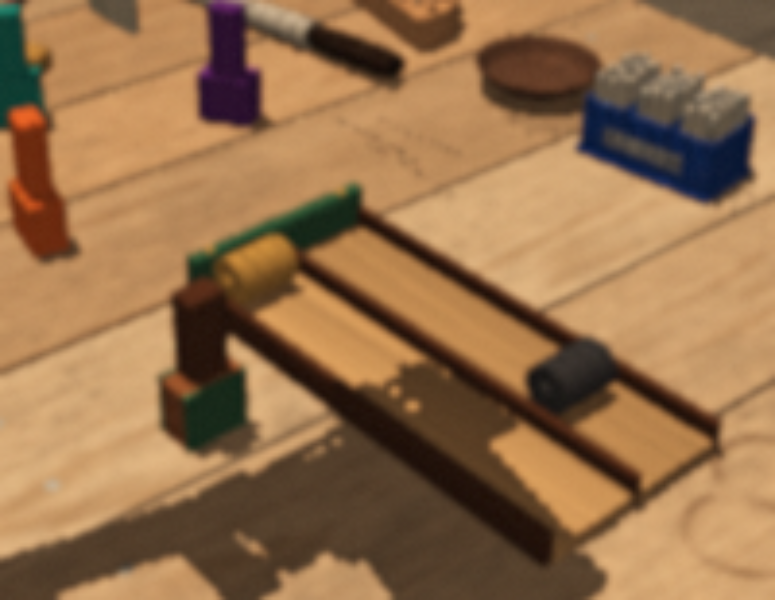

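The paddle stands upright beside the tray, the steel roller is unmoved, and the brass roller is at the stop. I'll zoom in on the contact before handing in.

Run:
```python
from h import *
s=robot.read_state();c=robot.read_camera('wrist')
save('w14.png',cv2.resize(c['pixels'][90:150,305:435],None,fx=6,fy=6,interpolation=cv2.INTER_CUBIC))
print(np.abs(s['dq']).max(),s['force'])
```

```text
0.02805945672578387 [0.24576574 0.35562783 0.1208486 ]
```

View pics/w14.png

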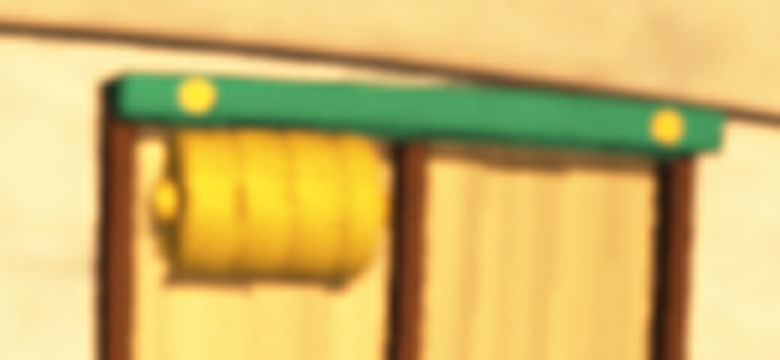

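The crop shows the brass roller touching the green stop, with no gap visible.

Run:
```python
from h import *
print(robot.close_job())
```

```text
the job is handed in; nothing more can be done
None
```

I gripped the wooden paddle with the green faces and used it to roll the brass roller along its lane to the green stop. I then stood the paddle upright on the bench beside the tray, let go and moved the arm clear. The job was handed in at about 16.4 s of the 48 s allowed.

- **Roller at the stop:** the wrist force rose to 3.7 N as the roller met the stop. The final pictures show it touching, with no visible gap.
- **Rest of the scene:** the paddle stands free and upright at about (0.41, -0.02), the steel roller looks unmoved in its lane, and I did not go near the look-alikes.
- **Disagreement:** the scene and wrist camera fits of the tray and paddle differed by about 3 mm. I used the wrist fit for the tray, and the stop contact came within 1 mm of the predicted point.
- **Side camera:** foliage blocked its view of the tray, so it could not confirm the result there.

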